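# Index the jar under the filling spout

## Task

Turn the carousel by pushing on its upright spoke pins with a fingertip until the glass jar stands centred under the spout. Then push the valve handle on top of the column round until it points the same way as the spout, in line with the pipe. Push gently and grip nothing, do not touch the jar or the tumblers, keep them standing in their seats, leave the other things on the table where they are, and do not move the valve handle before the jar is in place.

Things in the scene. Friction and masses are not known exactly. Their poses are not given: they have to be found in the camera images.
- wheel (a joint): angle of the carousel deck about its vertical axis, rad, 0 at the start, growing counter-clockwise seen from above; turns freely either way up to 6.2 rad each way, stays where it is left, 1 to 2 N at a spoke pin moves it; lightly damped, it may run a few degrees ahead of a brisk push
- carousel_base: the fixed grey round foot of the carousel, 216 mm across, bolted to the table; origin on the table at the carousel's vertical axis. Above it turns a grey deck, 236 mm across, top face 28 mm above the table, with four shallow dark seat rings (72 mm across, 6 mm high) whose centres lie 80 mm from the axis, 90 deg apart; a glass jar or tumbler stands in each
- pin0 (a point): top of spoke pin 0 of the carousel's four (all alike; counter-clockwise from pin0 to pin3, 90 deg apart, midway between seats): a steel spoke runs out from the deck at 31 mm height and bends straight up into this upright black pin, 17 mm thick, sleeve from 46 to 94 mm above the table, 155 mm from the axis; the point is at its top, 94 mm above the table, and turns with the deck
- pin1 (a point): top of spoke pin 1 of the carousel's four (all alike; counter-clockwise from pin0 to pin3, 90 deg apart, midway between seats): a steel spoke runs out from the deck at 31 mm height and bends straight up into this upright black pin, 17 mm thick, sleeve from 46 to 94 mm above the table, 155 mm from the axis; the point is at its top, 94 mm above the table, and turns with the deck
- pin2 (a point): top of spoke pin 2 of the carousel's four (all alike; counter-clockwise from pin0 to pin3, 90 deg apart, midway between seats): a steel spoke runs out from the deck at 31 mm height and bends straight up into this upright black pin, 17 mm thick, sleeve from 46 to 94 mm above the table, 155 mm from the axis; the point is at its top, 94 mm above the table, and turns with the deck
- pin3 (a point): top of spoke pin 3 of the carousel's four (all alike; counter-clockwise from pin0 to pin3, 90 deg apart, midway between seats): a steel spoke runs out from the deck at 31 mm height and bends straight up into this upright black pin, 17 mm thick, sleeve from 46 to 94 mm above the table, 155 mm from the axis; the point is at its top, 94 mm above the table, and turns with the deck
- jar: clear glass jar, 59 mm across, 83 mm tall, with a shoulder and neck, open top: the only jar and the tallest vessel on the deck; loose in its seat ring, about 0.15 kg; origin at the centre of its underside, z up; its top is about 111 mm above the table
- tumbler_a: clear plastic tumbler, 56 mm across the mouth, 50 mm tall, loose on one of the other three seats; origin at the centre of its underside
- tumbler_b: clear plastic tumbler, 56 mm across the mouth, 50 mm tall, loose on one of the other three seats; origin at the centre of its underside
- tumbler_c: clear plastic tumbler, 56 mm across the mouth, 50 mm tall, loose on one of the other three seats; origin at the centre of its underside
- spout (a point): centre of the spout's opening, pointing down, 134 mm above the table. The spout hangs from a steel column (30 mm thick, fixed, does not turn) that rises on the carousel's axis: a pipe, 18 mm thick, runs out level at 182 mm height and bends down 80 mm from the axis, so the spout is right over the circle on which the seat centres run
- handle (a joint): angle of the valve handle on top of the column, rad: 0 = closed, handle at right angles to the spout pipe (pointing 90 deg counter-clockwise from the spout, seen from above); grows clockwise seen from above; 1.57 = open, handle in line with the pipe, pointing the same way as the spout; stop at 1.8. Pivots on the carousel's axis; stays where it is left, about 1 N at its pin moves it
- handle_pin (a point): top of the upright black pin (16 mm thick) at the end of the valve handle, 251 mm above the table, 68 mm from the axis; the sleeve goes down to 215 mm, the flat bar lies at 208 to 214 mm; moves with the handle
- can: drink can, 65 mm across, 124 mm tall, loose bystander on the table to the right; origin at the centre of its underside
- spice: spice jar with a black cap, 41 mm across, 105 mm tall, loose bystander on the table to the left; origin at the centre of its underside
- filler: the fixed steel filling column on the carousel's axis, with pipe, spout and valve; highest part, the handle pin's top, 251 mm above the table; origin on the table at the axis, x axis towards the spout
There are look-alikes about, which are no part of the job. What is shaped like the jar but orange or purple is not meant.

How it is judged:
By the outcome, as a careful person would: the job done as asked, in the order asked, and still so for the second after the job is handed in, with the robot touching nothing.
It also fails if it takes over 72 s, if anything falls off the work surface, if the arm or the gripper's body presses on something with over 40 N, if the wrist force passes 120 N, or if a joint passes its speed limit or range.

## Robot

A 6-joint arm with a two-finger parallel gripper is mounted at the origin on a cart in front of the work surface, level with it; the furniture and walls round the work are solid. World frame = base frame: x ahead of the robot, y to its left, z up, the work surface at z = 0. Lengths are in m, angles in degrees, forces in N, time in s.
With the tool pointing down it reaches from about 0.4 to 0.825 m from the base axis. Payload 7 kg.
Tool frame: the origin (TCP) lies midway between the tips of the shut fingers; the grasp point (between the pads) lies 19 mm behind it (hold_point_z is the distance from the TCP to the grasp point, in m); z points along the fingers, y is the line along which they close (so a half turn about z gives the same grasp; the last joint's range is limited). The gripper opens to 88 mm and grips with 3 to 60 N. Pads are 19 mm wide; open, the fingers measure 130 mm over their backs; the gripper's body (78 mm by 193 mm) begins 47 mm behind the grasp point.
Start: joints at [80.334, 20.546, 0.682, 0, -70.136, -16.507], TCP at [0.298, 0.606, 0.227] pointing down, gripper open.
Joint ranges: [-176.03, 176.03], [-82.01, 121.73], [-58.28, 71.71], [-173.87, 95.51], [-174.79, -0.11], [-173.66, 173.66]. Speed limits (degrees/s): [136.94, 136.94, 172.46, 180, 180, 180].

## Interface

Orientations are given as [roll, pitch, yaw] about the fixed x, y, z axes, in that order (R = Rz(yaw) Ry(pitch) Rx(roll)).
In Python, from plant import get_state, capture, close_job, hold_point_z gives the robot as it stands.
- The arm moves only by the shell command python3 -m inch 'ROWS' [FORCE]. ROWS is text: rows parted by semicolons, each of 5 numbers parted by spaces: the shift along the tool's x, y, z normalised to -1 to 1, where 1 is 0.15 m, then the turn about the tool's z normalised to -1 to 1, where 1 is 360 degrees, then the opening, from 0 (shut) to 1 (fully open). In form: tx ty tz spin grip; .... A call has exactly 8 rows; each row shifts and turns the commanded pose from where the row before left it, along the tool's axes as they then stand; what a row does not reach is not made up. A row lasts 1/8 s, in which the tool goes at most 62.5 mm and 10.7 degrees, less where a joint would pass 70% of its speed; a pose out of reach is approached as far as the arm can. A call with a number of a shift or a turn outside -1 to 1 is refused whole. A call with a gripper value outside its range is refused whole. The fingers move at their own pace and stop on an object; FORCE is the grip in N (left out, the last holds). Time passes only in rows, so rows that do not move let the fingers close, or fill a call up. It gives the time, the measured TCP pose, the force, the opening and the grip force at its end, in the units of the state.
- get_state(): the state, without advancing time (a new reading comes with each control period).
- capture(name): name is "scene" or "side" or "wrist"; returns a dict with "color" (400x640x3 uint8, blue, green, red), "mtx" (3x3 intrinsics, pixels), "dist_coeffs" ([k1, k2, p1, p2, k3] as OpenCV has them; the pictures are not rectified), "R" (3x3) and "t" (3): a world point X has camera coordinates R X + t. Camera axes: x right, y down, z forward; pixel columns grow to the right and rows downward; lengths in m; the calibration is good to about 2 mm. A picture is of the moment at which its call begins. There is no depth.
- close_job(): hands the job in; it is judged then, once.
The state is a dict: "time_s": time; "joints": joint angles; "qd": joint speeds; "joint_torque": joint torques, N m; "tcp_pos": TCP position; "eef_rot": TCP orientation; "contact_force": force on the tool from outside, world axes, zero at the start; "moment": the same for the moment, N m; "gripper_width": finger opening in m; "gripper_force": force on a finger pad.
Only numpy, scipy, OpenCV 4.12 (cv2) and the standard library are available. Lean on these libraries where they do the work, as an engineer would, in place of code of your own. Each camera call takes 0.05 s, during which the arm holds its last target. There are 200 camera calls.

## Working session

There is one attempt and no reset: what is moved stays moved. The work goes in short steps, Python scripts to look and compute and a shell command to move; the robot and the scene stay as the last step left them, time stands still between calls to the robot, and variables do not carry over. Pictures are saved under pics/ and viewed, at most 10 in all, crops included, and the job is handed in when it is done.

```bash
mkdir -p pics; ls; cat > h.py <<'E'
import numpy as np,cv2
from plant import get_state,capture
def px(c,P):
    return cv2.projectPoints(np.atleast_2d(np.array(P,float)),cv2.Rodrigues(c["R"])[0],c["t"],c["mtx"],np.array(c["dist_coeffs"]))[0][:,0]
def ray(c,u):
    n=cv2.undistortPoints(np.array([[u]],float),c["mtx"],np.array(c["dist_coeffs"]))[0,0]
    R=np.array(c["R"]);return -R.T@np.array(c["t"]),R.T@np.array([*n,1])
def plane(c,u,z):
    o,d=ray(c,u);return o+d*(z-o[2])/d[2]
def two(c1,u1,c2,u2):
    o1,d1=ray(c1,u1);o2,d2=ray(c2,u2)
    s=np.linalg.lstsq(np.c_[d1,-d2],o2-o1,rcond=None)[0]
    a=o1+s[0]*d1;b=o2+s[1]*d2;return (a+b)/2,np.linalg.norm(a-b)
E
python3 - <<'E'
from h import *
import pickle
C={n:capture(n) for n in("scene","side","wrist")}
pickle.dump(C,open("c0.pkl","wb"))
for n in("scene","side"):
    cv2.imwrite(f"pics/{n}0.png",C[n]["color"]);c=C[n]
    print(n,-np.array(c["R"]).T@c["t"],plane(c,(320,200),0))
s=get_state();print(s["time_s"],s["tcp_pos"],s["eef_rot"],s["contact_force"])
E
```

```text
pics
scene [-0.07391316 -0.40993946  0.97109892] [0.70324865 0.12463263 0.        ]
side [ 0.0212827  -1.24628907  0.98286143] [0.72372782 0.35218635 0.        ]
0.15 [0.29759169 0.60543444 0.2258181 ] [ 1.79923882e+02 -1.00475980e-02 -2.61763360e+01] [ 0.42990222 -0.5862316  -0.52696529]
```

View pics/scene0.png

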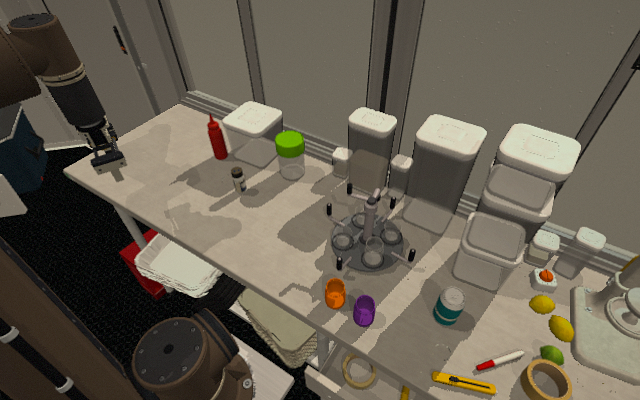

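View pics/side0.png

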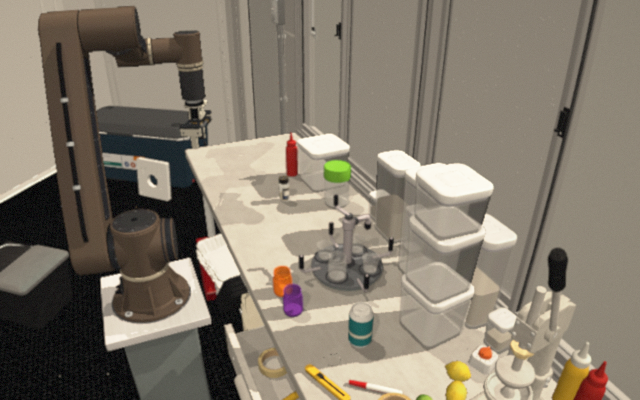

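The scene view shows the carousel near (368,240), with black pins at about (329,209), (349,188), (393,202), (411,255) and (339,263). One of these is the handle pin. The side view shows it near (347,265). Jar candidates are the vessel at (373,250), orange (335,292) and purple (364,310), which are both look-alikes, and the green-lidded jar (290,155), which is not on the deck.

```bash
python3 - <<'E'
from h import *
import pickle
C=pickle.load(open("c0.pkl","rb"))
a=C["scene"]["color"][175:285,310:430];b=C["side"]["color"][185:300,285:405]
cv2.imwrite("pics/crop0.png",cv2.resize(np.hstack([a,b[:110]]),None,fx=3.3,fy=3.3,interpolation=cv2.INTER_CUBIC))
for n,(x0,x1,y0,y1) in dict(scene=(310,430,175,285),side=(285,405,185,300)).items():
    m=(C[n]["color"].max(2)<38).astype(np.uint8)
    k,l,s,c=cv2.connectedComponentsWithStats(m[y0:y1,x0:x1])
    for i in range(1,k):
        if s[i,4]>12: print(n,s[i]+[x0,y0,0,0,0],c[i]+[x0,y0])
E
```

```text
scene [347 184   5  10  47] [349.04255319 188.40425532]
scene [390 198   6  11  45] [392.15555556 203.11111111]
scene [327 205   4  10  37] [328.45945946 209.86486486]
scene [408 250   7  11  55] [410.98181818 255.45454545]
scene [337 258   5  12  48] [339.04166667 264.22916667]
side [335 196   2   9  17] [335.52941176 199.76470588]
side [330 224   3  10  16] [330.75 229.  ]
side [389 240   4  10  22] [390.54545455 244.59090909]
side [300 258   3  10  29] [301.03448276 262.34482759]
side [365 278   4  10  35] [366.28571429 282.25714286]
```

View pics/crop0.png

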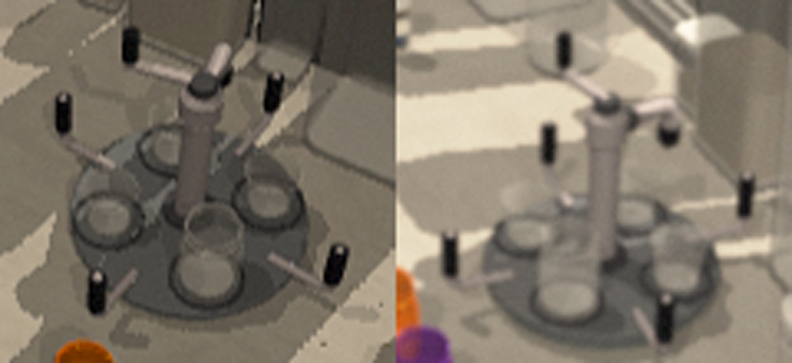

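The crop shows the tall clear jar on the near seat (scene about (373,257), side about (336,275)). The other three seats hold short tumblers. The spout points away from the robot, and the handle pin is the upper-left one (scene 349,188; side 335.5,200).

```bash
python3 - <<'E'
from h import *
import pickle
C=pickle.load(open("c0.pkl","rb"));A,B=C["scene"],C["side"]
pr=[((328.5,210),(330.75,229)),((392.2,203),(390.5,244.6)),((411,255.5),(366.3,282.3)),((339,264.2),(301,262.3))]
Q=[]
for a,b in pr:
    p=plane(A,a,.07);q=plane(B,b,.07);print(p,q,*two(A,a,B,b));Q.append((p+q)/2)
Q=np.array(Q);c=Q.mean(0);print("axis",c)
for q in Q: d=q-c;print(np.hypot(*d[:2]),np.degrees(np.arctan2(d[1],d[0])))
h=two(A,(349,188.4),B,(335.5,199.8));print("handle",h,plane(A,(349,188.4),.233),plane(B,(335.5,199.8),.233))
d=h[0]-c;print(np.hypot(*d[:2]),np.degrees(np.arctan2(d[1],d[0])))
# jar seat ring centre (crop px): scene (207,275)/3.3
print("jar seat",plane(A,(310+207/3.3,175+275/3.3),.031)-c,plane(B,(285+(568-396)/3.3,185+297/3.3),.031)-c)
# spout black tip
print("spout",plane(A,(310+226/3.3,175+78/3.3),.15)-c,plane(B,(285+(669-396)/3.3,185+135/3.3),.15)-c)
for n,u in (("can",(447,305)),("spice",(241,190)),("orange",(335,305)),("purple",(364,322))): print(n,plane(A,u,0))
E
```

```text
[0.62327204 0.03626566 0.07      ] [0.62565883 0.03517558 0.07      ] [0.62630919 0.03786912 0.06747439] 0.0017220122934152875
[ 0.76597921 -0.13019998  0.07      ] [ 0.76779028 -0.13066856  0.07      ] [ 0.7681058  -0.12958459  0.06863277] 0.0012521121683625298
[ 0.59844351 -0.27105625  0.07      ] [ 0.60042687 -0.27222255  0.07      ] [ 0.60085434 -0.27060667  0.06797972] 0.0014550471854566638
[ 0.45706192 -0.10543401  0.07      ] [ 0.45936706 -0.10298681  0.07      ] [ 0.45748331 -0.10561026  0.07142706] 0.0021871122976525057
axis [ 0.61224996 -0.11764086  0.07      ]
0.15384720469178367 85.44592082440911
0.15516309926175112 -4.72948253874722
0.15453079613867537 -94.75682985852531
0.1546198739335346 175.01694507621846
handle (array([ 0.59956398, -0.05032772,  0.23573293]), np.float64(0.001668589559839785)) [ 0.60093734 -0.04935024  0.233     ] [ 0.6027279  -0.04494561  0.233     ]
0.068498125711913 100.67290238635685
jar seat [-0.05781168 -0.05181776 -0.039     ] [-0.05432423 -0.04385095 -0.039     ]
spout [0.07360046 0.00716217 0.08      ] [0.07711064 0.00991565 0.08      ]
can [ 0.54526129 -0.41634737  0.        ]
spice [0.58735711 0.40991864 0.        ]
orange [ 0.37211053 -0.14456252  0.        ]
purple [ 0.37165565 -0.23984265  0.        ]
```

```bash
python3 - <<'E'
from h import *
import pickle
C=pickle.load(open("c0.pkl","rb"));A,B=C["scene"],C["side"]
for u in ((349,175),(370,192),(345,176),(390,185),(401,198)): print(u,plane(A,u,0))
print(px(A,[[.775,.026,0],[.775,.026,.126],[.775,.026,.2],[.67,.026,.06]]),px(B,[[.775,.026,0],[.775,.026,.126],[.775,.026,.2],[.67,.026,.06]]))
# spout refine: pixel of spout mouth predicted for angles
ax=np.array([.6122,-.1176,0])
for a in (4,6,8,10,12):
    r=np.radians(a);e=np.array([np.cos(r),np.sin(r),0])
    P=[ax+.08*e+[0,0,.134],ax+.08*e+[0,0,.16],ax+.05*e+[0,0,.182]]
    print(a,px(A,P).round(1).tolist(),px(B,P).round(1).tolist())
im=np.hstack([cv2.resize(A["color"][165:225,340:400],None,fx=6.6,fy=6.6,interpolation=cv2.INTER_CUBIC),cv2.resize(B["color"][200:260,325:385],None,fx=6.6,fy=6.6,interpolation=cv2.INTER_CUBIC)])
cv2.imwrite("pics/spout.png",im)
E
python3 -m inch '0 0 0 0.03 0;0 0 0 0.03 0;0 0 0 0.03 0;0 0 0 0.03 0;0 0 0 0.03 0;0 0 0 0.03 0;0 0 0 0.03 0;0 0 0 0.012 0' 10
python3 -c "
from h import *
s=get_state();print(s['joints'],s['tcp_pos'],s['eef_rot'],s['gripper_width'])"
```

```text
(349, 175) [8.80267421e-01 1.02892410e-01 1.11022302e-16]
(370, 192) [ 0.83911519 -0.01268176  0.        ]
(345, 176) [0.86675897 0.11335954 0.        ]
(390, 185) [ 0.91398135 -0.05989467  0.        ]
(401, 198) [ 0.87190899 -0.1249731   0.        ]
[[352.70001033 198.37762947]
 [354.25780985 173.02624598]
 [355.28459992 156.37340112]
 [338.3015304  204.65766748]] [[368.69048269 237.56047172]
 [370.63350079 207.74846171]
 [371.82099718 189.17920428]
 [343.28805746 229.97796204]]
4 [[379.3, 201.2], [380.1, 195.4], [377.0, 196.5]] [[368.8, 230.6], [369.3, 223.8], [361.6, 220.2]]
6 [[378.5, 200.9], [379.3, 195.1], [376.4, 196.3]] [[368.3, 230.2], [368.8, 223.3], [361.3, 219.9]]
8 [[377.7, 200.6], [378.4, 194.8], [375.9, 196.1]] [[367.8, 229.8], [368.3, 222.9], [361.0, 219.7]]
10 [[376.8, 200.4], [377.6, 194.6], [375.4, 196.0]] [[367.3, 229.4], [367.7, 222.6], [360.7, 219.4]]
12 [[376.0, 200.1], [376.7, 194.4], [374.8, 195.8]] [[366.8, 229.0], [367.2, 222.2], [360.3, 219.2]]
time_s: 1.15
tcp_pos: [0.2976, 0.6056, 0.2261]
eef_rot: [180.0, -0.0, -105.9]
contact_force: [0.2, -0.3, 0.4]
gripper_width: 0.0128
gripper_force: 0.0
[ 8.03344553e+01  2.05662587e+01  6.59054817e-01 -9.15318266e-03
 -7.01359198e+01 -9.62610089e+01] [0.29764019 0.60556246 0.2261335 ] [ 1.79996148e+02 -4.38052413e-02 -1.05929666e+02] 0.012788695636938375
```

View pics/spout.png

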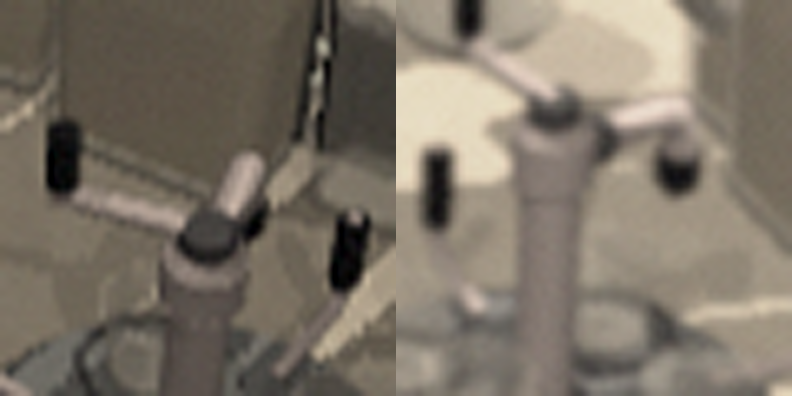

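Side crop: the spout mouth is at about (367.9,228.8), so the spout bearing is roughly 8–11°. The handle reads 10.7°, which agrees. Jar bearing is −139.8°, so I need about +149.5° counter-clockwise by pushing the left pin from its clockwise side.

```bash
python3 -m inch '0.19 -0.216 0 0 0;0.19 -0.216 0 0 0;0.19 -0.216 0 0 0;0.19 -0.216 0 0 0;0.19 -0.216 0 0 0;0.19 -0.216 0 0 0;0.19 -0.216 0 0 0;0.19 -0.216 0 0 0'
python3 -m inch '0.19 -0.216 0 0 0;0.19 -0.216 0 0 0;0.19 -0.216 0 0 0;0.19 -0.216 0 0 0;0.19 -0.216 0 0 0;0.19 -0.216 0 0 0;0.19 -0.216 0 0 0;0.17 -0.2 0 0.017 0'
python3 - <<'E'
from h import *
s=get_state();print(s["tcp_pos"],s["eef_rot"],s["joints"])
for n in("scene","wrist"): cv2.imwrite(f"pics/{n}1.png",capture(n)["color"])
E
```

```text
time_s: 2.15
tcp_pos: [0.4861, 0.3148, 0.2265]
eef_rot: [180.0, -0.0, -105.7]
contact_force: [0.4, 0.4, 0.6]
gripper_width: 0.0002
gripper_force: 0.0
time_s: 3.15
tcp_pos: [0.6725, 0.0287, 0.2262]
eef_rot: [180.0, -0.0, -111.9]
contact_force: [0.6, 0.1, -0.2]
gripper_width: 0.0003
gripper_force: 0.0
[0.67250319 0.02867141 0.22620671] [ 1.79973097e+02 -1.84923323e-02 -1.11942695e+02] [ 1.89946353e+01  2.04033671e+01  4.24923704e-01 -3.89165913e-03
 -7.00539967e+01 -4.09360057e+01]
```

View pics/wrist1.png

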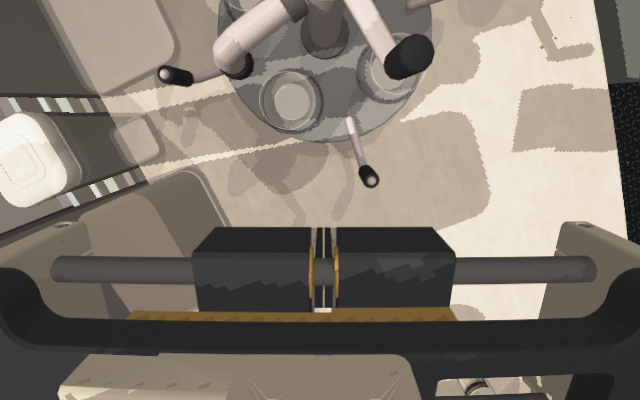

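The wrist view shows the left pin top at (371,180), the spout tip at about (236,67), the handle pin top at about (420,50), and the deck and tumblers undisturbed. The way down is clear.

```bash
python3 - <<'E'
from h import *
c=capture("wrist");ax=np.array([.6122,-.1176,0])
def rep(n,p):
    d=p-ax;print(n,p.round(4),np.hypot(*d[:2]).round(4),np.degrees(np.arctan2(d[1],d[0])).round(1))
rep("pin",plane(c,(371,180),.094));rep("spout",plane(c,(237,68),.136));rep("hp",plane(c,(423,50),.251))
rep("farpin",plane(c,(165,74),.094))
print(px(c,[ax+[.08*np.cos(a),.08*np.sin(a),.134] for a in np.radians([4,7,10,13])]))
E
python3 -m inch '0 0 0.18 0 0;0 0 0.18 0 0;0 0 0.18 0 0;0 0 0.18 0 0;0 0 0.18 0 0;0 0 0.14 0 0;0 0 0.06 0 0;0 0 0 0 0'
```

```text
pin [0.627  0.0376 0.094 ] 0.1559 84.6
spout [ 0.6961 -0.098   0.136 ] 0.0861 13.1
hp [ 0.5981 -0.0499  0.251 ] 0.0692 101.8
farpin [ 0.7689 -0.1289  0.094 ] 0.1571 -4.1
[[234.56582431  48.57093995]
 [237.35972713  53.64926194]
 [240.37215525  58.54970536]
 [243.59350733  63.26192507]]
time_s: 4.3
tcp_pos: [0.6716, 0.0304, 0.0613]
eef_rot: [180.0, -0.0, -111.8]
contact_force: [-0.1, -0.9, -0.2]
gripper_width: 0.0009
gripper_force: 0.0
```

```bash
cat > st.py <<'E'
from h import *
s=get_state();d=np.array(s["tcp_pos"])-[.6122,-.1176,0]
print("R",np.hypot(*d[:2]),"phi",np.degrees(np.arctan2(d[1],d[0]))%360,"yaw-(phi-180)",(s["eef_rot"][2]-np.degrees(np.arctan2(d[1],d[0])))%360-180,d[2],"j6",s["joints"][5],"t",s["time_s"])
E
python3 -m inch '0.01 0.04 0 -0.006 0;0.01 0.05 0 -0.008 0;0.005 0.06 0 -0.0092 0;0.005 0.08 0 -0.0122 0;0.005 0.1 0 -0.0153 0;0.005 0.1 0 -0.0153 0;0.005 0.1 0 -0.0153 0;0.005 0.1 0 -0.0153 0'
python3 st.py
```

```text
time_s: 5.3
tcp_pos: [0.5783, 0.0342, 0.063]
eef_rot: [-179.8, 0.0, -76.7]
contact_force: [1.3, -1.5, -0.9]
gripper_width: 0.0003
gripper_force: 0.8
R 0.1555195442751917 phi 102.58231617518763 yaw-(phi-180) 0.6866422525125131 0.06298341281585876 j6 -9.481285048987978 t 5.3
```

```bash
R='0.0048 0.1 0 -0.0153 0'; python3 -m inch '0.0045 0.1 0 -0.0153 0;0.0045 0.1 0 -0.0153 0;0.0045 0.1 0 -0.0153 0;0.0045 0.1 0 -0.0153 0;0.0045 0.1 0 -0.0153 0;0.0045 0.1 0 -0.0153 0;0.0045 0.1 0 -0.0153 0;0.0045 0.1 0 -0.0153 0'
python3 st.py
python3 - <<'E'
from h import *
im=capture("scene")["color"];cv2.imwrite("pics/s2.png",cv2.resize(im[150:310,250:460],None,fx=3,fy=3))
E
```

```text
time_s: 6.3
tcp_pos: [0.4826, -0.0329, 0.0631]
eef_rot: [-179.8, -0.2, -32.7]
contact_force: [1.8, 0.7, 0.9]
gripper_width: 0.0005
gripper_force: 0.9
R 0.1548133794188643 phi 146.8142522002351 yaw-(phi-180) 0.5283697643452285 0.06305614094469733 j6 37.84905438365643 t 6.3
```

View pics/s2.png

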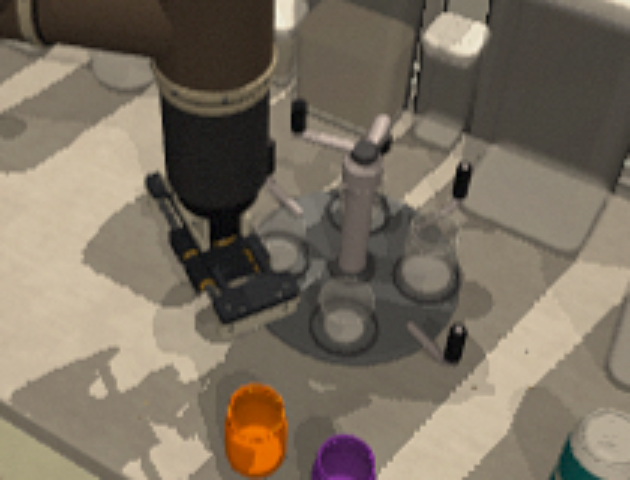

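The jar is on the right seat now (crop 430,260), the handle hasn't moved, and pins are visible at (463,181) and (455,343).

```bash
cat > pins.py <<'E'
from h import *
import sys
ax=np.array([.6122,-.1176,.07])
for n,(x0,x1,y0,y1) in dict(scene=(310,430,175,290),side=(285,410,185,300)).items():
    c=capture(n);m=(c["color"].max(2)<38).astype(np.uint8)
    k,l,s,ce=cv2.connectedComponentsWithStats(m[y0:y1,x0:x1])
    for i in range(1,k):
        if 12<s[i,4]<90:
            u=ce[i]+[x0,y0]
            for z,R in((.07,.155),(.233,.068)):
                d=plane(c,u,z)-ax;r=np.hypot(*d[:2])
                if abs(r-R)<.008: print(n,z,u.round(1),r.round(4),np.degrees(np.arctan2(d[1],d[0])).round(1))
E
python3 pins.py
```

```text
scene 0.233 [349.  188.4] 0.0691 99.3
scene 0.07 [402.7 210. ] 0.1535 -21.5
scene 0.07 [401.9 264.4] 0.1548 -111.8
side 0.233 [335.5 199.7] 0.0736 97.2
side 0.07 [394.7 252.1] 0.1562 -20.8
side 0.07 [299.  254.8] 0.1538 159.3
side 0.07 [351.6 284.4] 0.1562 -111.1
```

```bash
python3 -m inch '0.0045 0.1 0 -0.0153 0;0.0045 0.1 0 -0.0153 0;0.0045 0.1 0 -0.0153 0;0.0045 0.1 0 -0.0153 0;0.0045 0.1 0 -0.0153 0;0.0045 0.1 0 -0.0153 0;0.0045 0.1 0 -0.0153 0;0.0045 0.1 0 -0.0153 0'; python3 st.py; python3 pins.py
```

```text
time_s: 7.45
tcp_pos: [0.4603, -0.148, 0.0622]
eef_rot: [180.0, -0.1, 11.2]
contact_force: [1.1, 1.8, 0.7]
gripper_width: 0.0003
gripper_force: 0.9
R 0.15486299275714516 phi 191.31999352517744 yaw-(phi-180) -0.11720567779818225 0.062232391096081356 j6 95.66109847114996 t 7.45
scene 0.07 [319.6 224.7] 0.1552 112.3
scene 0.07 [417.  238.5] 0.154 -68.7
scene 0.07 [378.7 270.8] 0.1489 -139.6
side 0.233 [335.5 199.5] 0.0749 96.6
side 0.07 [377.  233.2] 0.162 23.7
side 0.07 [300.4 256. ] 0.1495 161.9
side 0.07 [385.1 274. ] 0.1548 -67.3
side 0.07 [313.4 277.4] 0.1625 -154.3
```

```bash
python3 -m inch '0.0045 0.1 0 -0.0153 0;0.0045 0.1 0 -0.0153 0;0.004 0.09 0 -0.0138 0;0.003 0.07 0 -0.0107 0;0.002 0.054 0 -0.0083 0;0.001 0.036 0 -0.0056 0;0.001 0.03 0 -0.0046 0;0 0.02 0 -0.003 0'; python3 st.py;python3 -m inch '0 0 0 0 0;0 0 0 0 0;0 0 0 0 0;0 0 0 0 0;0 0 0 0 0;0 0 0 0 0;0 0 0 0 0;0 0 0 0 0'; python3 pins.py
```

```text
time_s: 8.55
tcp_pos: [0.4906, -0.2152, 0.0616]
eef_rot: [-180.0, 0.0, 38.7]
contact_force: [-0.5, 0.3, 1.0]
gripper_width: 0.0004
gripper_force: 0.5
R 0.1559360779247125 phi 218.75201932714856 yaw-(phi-180) -0.09853491133046077 0.06157691066642688 j6 131.3663529786115 t 8.55
time_s: 9.55
tcp_pos: [0.4905, -0.2155, 0.0616]
eef_rot: [180.0, 0.0, 38.7]
contact_force: [0.4, 0.6, 0.7]
gripper_width: 0.0005
gripper_force: 0.0
scene 0.233 [349.  188.7] 0.0689 100.3
scene 0.233 [351.4 199.9] 0.0619 140.7
scene 0.07 [412.3 220.6] 0.1547 -41.2
scene 0.07 [320.5 242.8] 0.1557 139.4
side 0.07 [358.5 228.2] 0.1581 48.7
side 0.07 [299.4 248. ] 0.1565 145.4
side 0.07 [394.4 262.3] 0.1553 -41.5
side 0.07 [333.5 282.5] 0.1545 -131.0
```

```bash
python3 -m inch '0 0.016 0 -0.0024 0;0 0.018 0 -0.0028 0;0 0.018 0 -0.0028 0;0 0.018 0 -0.0028 0;0 0.018 0 -0.0028 0;0 0.016 0 -0.0024 0;0 0.012 0 -0.0019 0;0 0.008 0 -0.001 0'; python3 st.py; python3 pins.py
```

```text
time_s: 10.65
tcp_pos: [0.5029, -0.2294, 0.0615]
eef_rot: [-180.0, 0.0, 45.5]
contact_force: [-0.2, -0.0, 0.1]
gripper_width: 0.0004
gripper_force: 0.4
R 0.15636400577325058 phi 225.65384237476923 yaw-(phi-180) -0.16261759502927475 0.06153180434810884 j6 139.7121798816609 t 10.65
scene 0.233 [348.8 188.5] 0.0694 100.0
scene 0.07 [346.5 200. ] 0.1515 56.5
scene 0.233 [346.5 200. ] 0.0753 137.7
scene 0.07 [322.5 247.2] 0.1557 146.1
scene 0.07 [397.4 266.1] 0.1521 -117.3
side 0.07 [395.3 258.8] 0.1561 -34.4
side 0.07 [339.3 283.4] 0.1542 -124.5
```

```bash
python3 -m inch '-0.02 -0.08 0 0 0;-0.04 -0.1 0 0 0;-0.05 0 -0.1 0 0;0 0 -0.3 0 0;0 0 -0.3 0 0;0 0 -0.3 0 0;0 0 -0.3 0 0;0 0 -0.2 0 0'; python3 pins.py
python3 - <<'E'
from h import *
a=capture("scene");w=capture("wrist");cv2.imwrite("pics/w3.png",np.vstack([w["color"],cv2.resize(a["color"][160:285,310:430],None,fx=2.5,fy=1.6)[:0].reshape(0,640,3) if 0 else w["color"][:0]]))
big=cv2.resize(a["color"][170:285,310:430],None,fx=3.478,fy=3.478,interpolation=cv2.INTER_CUBIC)[:400]
b=np.hstack([cv2.resize(w["color"][:,100:540],(440,400)),big[:,:360]]);cv2.imwrite("pics/w3.png",b)
ax=np.array([.6122,-.1176,0])
print(px(w,[ax+[.08*np.cos(t),.08*np.sin(t),.134] for t in np.radians([5,8,11,14])]),px(w,[ax+[0,0,.2]]))
E
```

```text
time_s: 11.75
tcp_pos: [0.4719, -0.2226, 0.2903]
eef_rot: [179.8, -0.1, 45.5]
contact_force: [0.2, 0.1, -0.8]
gripper_width: 0.0004
gripper_force: 0.0
scene 0.233 [349.  188.7] 0.0687 100.4
scene 0.07 [384.9 200.1] 0.1536 5.4
scene 0.07 [322.4 247.2] 0.156 146.0
scene 0.07 [392.1 269.3] 0.1544 -124.8
side 0.07 [300.4 247.8] 0.1536 144.6
side 0.07 [395.3 258.8] 0.156 -34.4
side 0.07 [339.3 283.4] 0.1544 -124.5
[[407.00274146 -70.99865159]
 [403.58117996 -74.35542968]
 [399.98778429 -77.506925  ]
 [396.23283728 -80.44227351]] [[356.57123561 -30.13617463]]
```

View pics/w3.png

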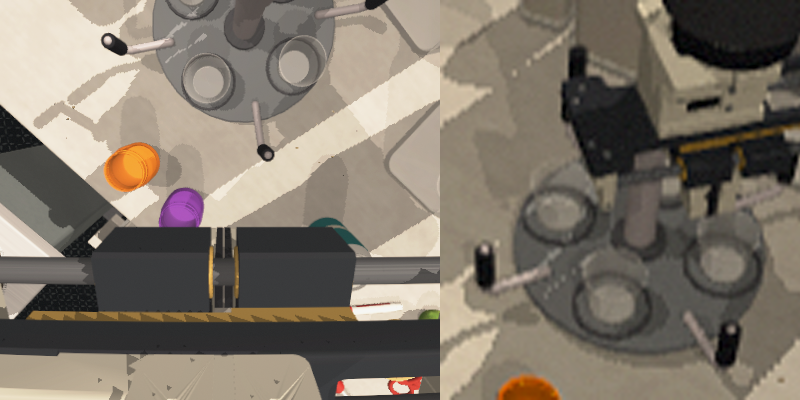

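The jar is hidden behind the column here. The other seats look orderly and pins put the jar at about 10.5°. I'll move to the handle's start side and view the jar and spout from there.

```bash
python3 -m inch '0 0 -0.05 0.0295 0;0 0 -0.05 0.0295 0;0 0 -0.05 0.0295 0;0 0 -0.05 0.0295 0;0 0 -0.05 0.0295 0;0 0 -0.05 0.0295 0;0 0 -0.05 0.0295 0;0 0 -0.05 0.0295 0'
python3 -m inch '-0.135 -0.2 0 0 0;-0.135 -0.2 0 0 0;-0.135 -0.2 0 0 0;-0.135 -0.2 0 0 0;-0.135 -0.2 0 0 0;-0.135 -0.2 0 0 0;-0.135 -0.2 0 0 0;-0.135 -0.2 0 0 0'; python3 st.py
python3 -m inch '0 0 0 0.02 0;0 0 0 0.02 0;0 0 0 0.01 0;0 0 0 0 0;0 0 0 0 0;0 0 0 0 0;0 0 0 0 0;0 0 0 0 0'
python3 - <<'E'
from h import *
w=capture("wrist");cv2.imwrite("pics/w4.png",w["color"]);s=capture("side");cv2.imwrite("pics/s4.png",s["color"])
import pickle;pickle.dump((w,s),open("c4.pkl","wb"))
ax=np.array([.6122,-.1176,0])
print(px(w,[ax+[.08*np.cos(t),.08*np.sin(t),.134] for t in np.radians([5,8,11,14])]),px(w,[ax+[0,0,.2]]))
E
```

```text
time_s: 12.95
tcp_pos: [0.4713, -0.2221, 0.3458]
eef_rot: [179.9, 0.1, -39.8]
contact_force: [0.6, 0.3, -0.2]
gripper_width: 0.0005
gripper_force: 0.0
time_s: 13.95
tcp_pos: [0.499, 0.0669, 0.3457]
eef_rot: [179.9, 0.0, -39.5]
contact_force: [0.0, 0.4, 0.1]
gripper_width: 0.001
gripper_force: 0.0
R 0.21649829172705748 phi 121.5374121354317 yaw-(phi-180) 18.97769265672173 0.34572449967209856 j6 20.491958563141843 t 13.95
time_s: 14.95
tcp_pos: [0.4996, 0.0661, 0.3466]
eef_rot: [-180.0, 0.0, -57.5]
contact_force: [-0.3, 1.0, -0.7]
gripper_width: 0.0007
gripper_force: 0.0
[[260.49680977 -58.9230452 ]
 [258.9313305  -54.97854827]
 [257.56205808 -50.9553803 ]
 [256.39162012 -46.86571362]] [[327.18867599 -52.4193295 ]]
```

View pics/w4.png

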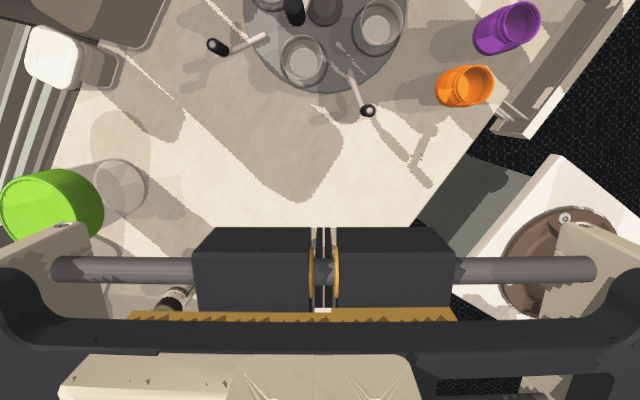

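The view is centred too far out: the deck is at the top edge (325,30) and the spout is out of frame. I'll move inward, still well above the handle.

```bash
python3 -m inch '0.108 0.014 0 0 0;0.108 0.014 0 0 0;0.108 0.014 0 0 0;0.108 0.014 0 0 0;0.108 0.014 0 0 0;0.108 0.014 0 0 0;0.108 0.014 0 0 0;0.108 0.014 0 0 0'; python3 st.py
python3 - <<'E'
from h import *
w=capture("wrist");cv2.imwrite("pics/w5.png",w["color"])
import pickle;pickle.dump(w,open("c5.pkl","wb"))
ax=np.array([.6122,-.1176,0])
print(px(w,[ax+[.08*np.cos(t),.08*np.sin(t),.134] for t in np.radians([5,8,11,14])]),px(w,[ax+[0,0,.2]]))
E
```

```text
time_s: 16.05
tcp_pos: [0.5556, -0.0533, 0.3466]
eef_rot: [-180.0, -0.0, -57.5]
contact_force: [0.2, 0.6, 0.5]
gripper_width: 0.0005
gripper_force: 0.0
R 0.08568101453183778 phi 131.34438265987515 yaw-(phi-180) -8.837317360728179 0.34657581039197516 j6 17.885942217950973 t 16.05
[[250.92266002  69.11277614]
 [249.54317975  72.53662227]
 [248.34559583  76.02444385]
 [247.33192399  79.56560358]] [[309.41549787  99.96627613]]
```

View pics/w5.png

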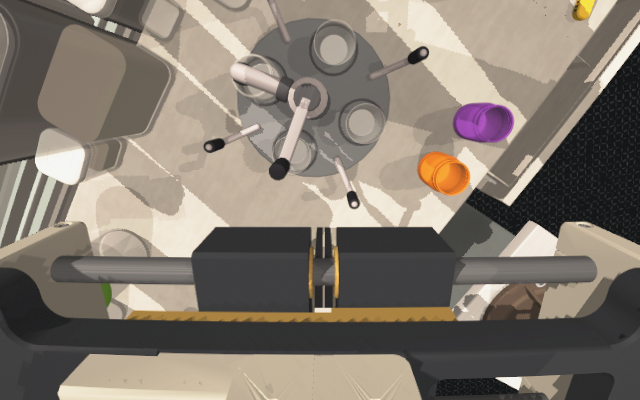

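The wrist view shows the jar ring near (258,78) under the pipe, which runs from the hub (308,97) to (235,71). The handle runs to its pin at (280,170). Now measuring bearings from this picture.

```bash
python3 - <<'E'
from h import *
import pickle;w=pickle.load(open("c5.pkl","rb"))
im=w["color"];hsv=cv2.cvtColor(im,cv2.COLOR_BGR2HSV)
cv2.imwrite("pics/w5c.png",cv2.resize(im[10:190,190:440],None,fx=3.2,fy=3.2,interpolation=cv2.INTER_CUBIC))
ax=np.array([.6122,-.1176,0])
def b(p,a=ax):
    d=p-a;return p.round(4)[:2],round(float(np.hypot(*d[:2])),4),round(float(np.degrees(np.arctan2(d[1],d[0]))),1)
for u in((421,52),(353,201),(209,146)): print("pin",b(plane(w,u,.092)))
# deck ellipse centre for the axis
for a in (8,9.5,11,12.5):
    r=np.radians(a);e=np.array([np.cos(r),np.sin(r),0])
    print(a,px(w,[ax+e*.05+[0,0,.182],ax+e*.08+[0,0,.182],ax+e*.08+[0,0,.028],ax+e*.08+[0,0,.111]]).round(1).tolist())
print("axis",px(w,[ax+[0,0,.21],ax+[0,0,.028]]).round(1).tolist())
E
```

```text
pin (array([ 0.529 , -0.2458]), 0.1528, -123.0)
pin (array([ 0.4908, -0.0326]), 0.1481, 145.0)
pin (array([0.7037, 0.0087]), 0.1559, 54.1)
8 [[265.6, 79.6], [238.3, 66.9], [266.3, 80.9], [253.9, 74.7]]
9.5 [[265.1, 80.8], [237.6, 68.9], [265.8, 82.3], [253.4, 76.4]]
11 [[264.7, 82.1], [236.9, 70.9], [265.3, 83.6], [252.8, 78.0]]
12.5 [[264.3, 83.3], [236.4, 73.0], [264.9, 85.0], [252.3, 79.7]]
axis [[308.9, 99.6], [314.5, 103.5]]
```

View pics/w5c.png

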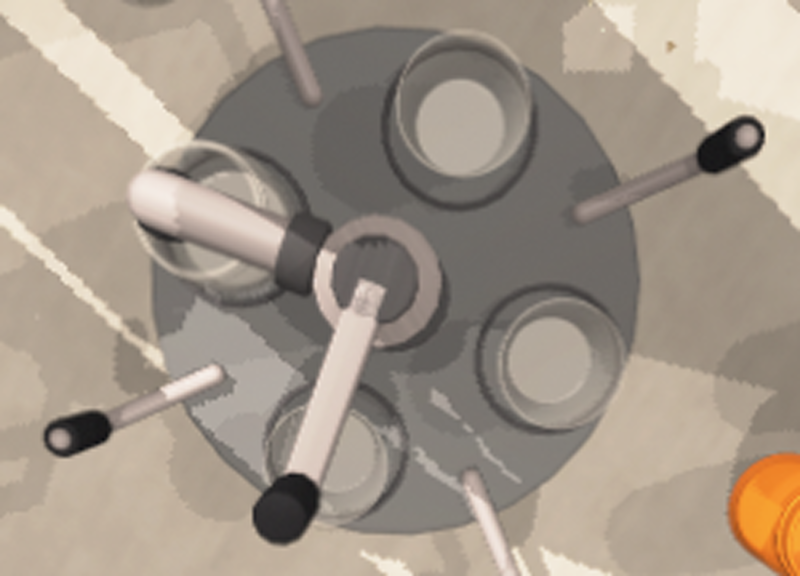

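Jar mouth centre is at about (252.8,77.2) and the pipe end at (236.9,70.9). These give bearings of about 10.4° and 11.3°, so the jar is about 1 mm off centre and the wheel is done. Next I lower beside the handle pin.

```bash
python3 -m inch '0 0 0.15 -0.012 0;0 0 0.17 -0.0126 0;0 0 0.17 0 0;0 0 0.17 0 0;0 0 0.11 0 0;0 0 0.045 0 0;0.07 0 0 0 0;0.075 0 0 0 0'; python3 st.py; python3 pins.py
```

```text
time_s: 17.1
tcp_pos: [0.5707, -0.0691, 0.2254]
eef_rot: [-179.9, -0.1, -48.6]
contact_force: [-0.9, 0.2, 0.6]
gripper_width: 0.0004
gripper_force: 0.0
R 0.06385456468889866 phi 130.56155420228308 yaw-(phi-180) 0.8308299149360323 0.22536362554148456 j6 28.77887389481675 t 17.1
scene 0.07 [355.2 196.9] 0.1562 43.9
scene 0.07 [409.4 216.8] 0.1537 -34.5
scene 0.07 [322.4 247.3] 0.1562 146.2
scene 0.07 [392.  269.3] 0.1544 -124.9
side 0.07 [300.4 247.8] 0.1536 144.6
side 0.07 [395.2 259. ] 0.1557 -34.7
side 0.07 [339.5 283.5] 0.1546 -124.3
```

```bash
python3 -m inch '0.001 -0.022 0 0.0083 0;0.002 -0.044 0 0.0167 0;0.002 -0.044 0 0.0167 0;0.002 -0.044 0 0.0167 0;0.002 -0.044 0 0.0167 0;0.002 -0.044 0 0.0167 0;0.002 -0.044 0 0.0167 0;0.002 -0.044 0 0.0167 0'; python3 st.py; python3 pins.py | grep 0.233
```

```text
time_s: 18.2
tcp_pos: [0.6153, -0.0526, 0.2246]
eef_rot: [180.0, 0.0, -93.9]
contact_force: [-0.3, 2.2, 0.3]
gripper_width: 0.0004
gripper_force: 0.6
R 0.06504371439365206 phi 87.25306178147999 yaw-(phi-180) -1.1682691668005418 0.224592551300568 j6 -17.09645851075103 t 18.2
scene 0.233 [346.4 199.5] 0.0749 136.3
```

```bash
python3 -m inch '0.003 -0.044 0 0.0167 0;0.003 -0.044 0 0.0167 0;0.003 -0.044 0 0.0167 0;0.003 -0.044 0 0.0167 0;0.003 -0.044 0 0.0167 0;0.002 -0.03 0 0.011 0;0.002 -0.022 0 0.0083 0;0.001 -0.015 0 0.0055 0'; python3 st.py; python3 - <<'E'
from h import *
ax=np.array([.6122,-.1176,0])
print({a:px(capture("side"),[ax+[.068*np.cos(np.radians(a)),.068*np.sin(np.radians(a)),.233]]).round(1).tolist() for a in(10,20,30)})
for n,(x0,x1,y0,y1) in dict(scene=(340,420,165,225),side=(335,390,185,240)).items():
    c=capture(n);m=(c["color"].max(2)<38).astype(np.uint8)
    k,l,s,ce=cv2.connectedComponentsWithStats(m[y0:y1,x0:x1])
    for i in range(1,k):
        if s[i,4]>10:
            u=ce[i]+[x0,y0];d=plane(c,u,.233)-ax
            print(n,s[i]+[x0,y0,0,0,0],u.round(1),np.hypot(*d[:2]).round(4),np.degrees(np.arctan2(d[1],d[0])).round(1))
w=capture("wrist");cv2.imwrite("pics/w6.png",w["color"])
print("wrist pred",{a:px(w,[ax+[.068*np.cos(np.radians(a)),.068*np.sin(np.radians(a)),.251]]).round(0).tolist() for a in(10,20,30)})
E
```

```text
time_s: 19.3
tcp_pos: [0.6537, -0.0703, 0.2245]
eef_rot: [-180.0, 0.0, -132.7]
contact_force: [-0.2, 1.4, 0.0]
gripper_width: 0.0002
gripper_force: 0.5
R 0.0629010437086844 phi 48.74906430682015 yaw-(phi-180) -1.4093426558650606 0.22452579452077892 j6 -53.472702896176145 t 19.3
{10: [[366.0, 203.8]], 20: [[363.4, 202.4]], 30: [[360.4, 201.1]]}
scene [340 165  13   6  40] [344.  166.8] 0.1443 63.9
scene [358 165  24  20 169] [369.  169.9] 0.108 32.0
scene [371 174   4  10  25] [372.6 178.8] 0.0685 25.5
scene [345 195   4  10  35] [346.5 199.6] 0.075 136.7
scene [407 211   6  12  47] [409.4 216.7] 0.1258 -99.1
side [361 196   2   9  18] [361.5 200. ] 0.0763 30.7
wrist pred {10: [[238.0, 250.0]], 20: [[260.0, 262.0]], 30: [[282.0, 270.0]]}
```

```bash
cat > hd.py <<'E'
from h import *
for n,(x0,x1,y0,y1) in dict(scene=(360,390,170,205),side=(350,380,190,225)).items():
    c=capture(n);m=(c["color"].max(2)<38).astype(np.uint8)
    k,l,s,ce=cv2.connectedComponentsWithStats(m[y0:y1,x0:x1])
    for i in range(1,k):
        if s[i,4]>10:
            u=ce[i]+[x0,y0];d=plane(c,u,.233)-[.6122,-.1176,.233]
            print(n,s[i]+[x0,y0,0,0,0],u.round(1),np.hypot(*d[:2]).round(4),np.degrees(np.arctan2(d[1],d[0])).round(1))
E
python3 -m inch '0.001 -0.0165 0 0.006 0;0.001 -0.0165 0 0.006 0;0.001 -0.0165 0 0.006 0;0.001 -0.015 0 0.0055 0;0 -0.0135 0 0.005 0;0 -0.01 0 0.004 0;0 -0.007 0 0.003 0;0 -0.004 0 0.0015 0'; python3 st.py; python3 hd.py
```

```text
time_s: 20.6
tcp_pos: [0.663, -0.0819, 0.2243]
eef_rot: [-180.0, -0.0, -146.1]
contact_force: [0.7, 0.9, 0.3]
gripper_width: 0.0005
gripper_force: 0.4
R 0.062132220609097545 phi 35.12039296600342 yaw-(phi-180) -1.1780463213539747 0.22431400267065318 j6 -65.70520496442681 t 20.6
scene [360 170  12  14  53] [367.2 173.8] 0.0902 36.2
scene [374 170  11   3  32] [379.2 171. ] 0.1073 15.5
scene [375 174   5  11  36] [377.5 179.6] 0.068 12.9
side [365 198   2   9  17] [365.5 202.2] 0.0737 16.8
```

```bash
python3 -m inch '0 0.03 0 0 0;0 0.06 0 0 0;0 0.06 0 0 0;-0.1 0 -0.05 0 0;-0.2 0 -0.1 0 0;-0.25 0 -0.2 0 0;-0.3 0 -0.3 0 0;-0.3 0 -0.3 0 0'; python3 hd.py; python3 pins.py|grep 0.07
python3 - <<'E'
from h import *
a,b=capture("scene"),capture("side")
print(px(a,[[.6122+.068*np.cos(t),-.1176+.068*np.sin(t),.233] for t in np.radians([8,11,14])]),px(b,[[.6122+.068*np.cos(t),-.1176+.068*np.sin(t),.233] for t in np.radians([8,11,14,17])]))
# spout vs handle, relative bearings (same cameras): initial handle pin
p,e=two(a,(377.5,179.6),b,(365.5,202.2));d=p-[.6122,-.1176,0];print(p,e,np.degrees(np.arctan2(d[1],d[0])))
E
```

```text
time_s: 21.7
tcp_pos: [0.7925, 0.0336, 0.3672]
eef_rot: [-180.0, 0.0, -146.0]
contact_force: [2.1, -0.6, 0.9]
gripper_width: 0.0002
gripper_force: 0.0
scene [375 174   5  11  46] [377.1 179.2] 0.0694 14.2
side [365 199   2   8  16] [365.5 202.5] 0.0724 15.9
scene 0.07 [346.4 199.5] 0.1537 56.2
scene 0.233 [346.4 199.5] 0.0749 136.3
scene 0.07 [409.4 216.8] 0.1539 -34.6
scene 0.07 [322.3 247. ] 0.156 145.8
scene 0.07 [392.1 269.3] 0.1544 -124.8
side 0.233 [365.5 202.7] 0.0715 15.0
side 0.07 [300.4 247.8] 0.1536 144.6
side 0.07 [395.2 258.3] 0.1554 -33.4
side 0.07 [339.4 283.4] 0.1544 -124.4
[[379.42637002 180.10089856]
 [378.27521251 179.79001978]
 [377.10884826 179.51937129]] [[366.42710927 204.15745602]
 [365.72639706 203.6800504 ]
 [364.98178209 203.22090462]
 [364.19536396 202.78109779]]
[ 0.67772152 -0.1029375   0.23612891] 0.0034200284034223167 12.613912211645108
```

The handle is about 2° short of the pipe (about 13° against about 11°), so I'll go back the same way and nudge it.

```bash
python3 -m inch '0.3 0 0.3 0 0;0.3 0 0.3 0 0;0.25 0 0.2 0 0;0.2 0 0.1 0 0;0.1 0 0.05 0 0;0 -0.05 0 0 0;0 -0.04 0 0 0;0 -0.03 0 0 0'; python3 st.py; python3 hd.py
```

```text
time_s: 23.0
tcp_pos: [0.661, -0.0783, 0.2243]
eef_rot: [-180.0, 0.0, -146.0]
contact_force: [-0.0, -0.2, -0.0]
gripper_width: 0.0003
gripper_force: 0.0
R 0.06269774873686197 phi 38.8224918082019 yaw-(phi-180) -4.840031394535174 0.22432099215170703 j6 -66.01178469013354 t 23.0
scene [360 170  10  14  52] [366.  173.8] 0.0906 38.5
scene [373 170  10  15  75] [377.3 175.9] 0.0841 16.2
side [365 198   2   9  18] [365.5 202. ] 0.0747 17.7
```

```bash
python3 -m inch '0 -0.01 0 0 0;0 -0.01 0 0 0;0 -0.006 0 0 0;0 -0.006 0 0 0;0 -0.006 0 0 0;0 -0.004 0 0 0;0 -0.003 0 0 0;0 0 0 0 0'; python3 st.py
python3 -m inch '0 0.03 0 0 0;0 0.06 0 0 0;0 0.06 0 0 0;-0.1 0 -0.05 0 0;-0.2 0 -0.1 0 0;-0.25 0 -0.2 0 0;-0.3 0 -0.3 0 0;-0.3 0 -0.3 0 0'; python3 hd.py; python3 pins.py|grep 0.07
python3 - <<'E'
from h import *
import pickle
C=pickle.load(open("c0.pkl","rb"));a=capture("scene");b=capture("side")
def blob(c,x0,x1,y0,y1):
    m=(c["color"].max(2)<38).astype(np.uint8)[y0:y1,x0:x1];k,l,s,ce=cv2.connectedComponentsWithStats(m);i=1+s[1:,4].argmax();return ce[i]+[x0,y0]
p,e=two(a,blob(a,372,383,173,186),b,blob(b,362,370,196,210));d=p-[.6122,-.1176,0];print(p,e,np.degrees(np.arctan2(d[1],d[0])))
for n,c,box in (("scene",a,(420,480,280,335)),("scene",a,(225,255,160,200)),("scene",a,(320,385,275,335))):
    x0,x1,y0,y1=box;print(np.abs(c["color"][y0:y1,x0:x1].astype(int)-C[n]["color"][y0:y1,x0:x1]).max(2).__gt__(40).sum())
E
```

```text
time_s: 24.1
tcp_pos: [0.6641, -0.0837, 0.2242]
eef_rot: [180.0, -0.0, -146.0]
contact_force: [-1.7, 0.4, -0.1]
gripper_width: 0.0004
gripper_force: 0.6
R 0.061955531898763835 phi 33.12198724411863 yaw-(phi-180) 0.8585351751375754 0.2242470575479885 j6 -65.48361827749233 t 24.1
time_s: 25.1
tcp_pos: [0.7938, 0.0318, 0.3672]
eef_rot: [-180.0, 0.0, -146.0]
contact_force: [1.8, -0.2, 0.3]
gripper_width: 0.0007
gripper_force: 0.0
scene [376 175   5  10  45] [378.  179.2] 0.0701 12.2
side [365 199   3   8  15] [366.1 202.5] 0.0739 15.1
scene 0.233 [378.  179.2] 0.0701 12.2
scene 0.07 [346.5 199.6] 0.1531 56.3
scene 0.233 [346.5 199.6] 0.075 136.7
scene 0.07 [409.4 216.8] 0.1537 -34.5
scene 0.07 [322.3 247.2] 0.1561 146.0
scene 0.07 [392.1 269.3] 0.1544 -124.8
side 0.233 [366.1 202.4] 0.0743 15.4
side 0.07 [300.4 247.6] 0.1541 144.4
side 0.07 [395.1 258.9] 0.1553 -34.5
side 0.07 [339.5 283.5] 0.1546 -124.3
[ 0.68012241 -0.10331322  0.23595448] 0.003410453735137291 11.878421186676812
7
0
33
```

```bash
python3 -m inch '0 0.05 -0.05 0 0;0 0.1 -0.05 0 0;0.05 0.15 -0.05 0 0;0.05 0.15 -0.05 0 0;0.05 0.15 0 0 0;0.05 0.1 0 0 0;0 0 0 0 0;0 0 0 0 0'; python3 st.py; python3 pins.py; python3 -c "from plant import close_job;print(close_job())"
```

```text
time_s: 26.4
tcp_pos: [0.7096, 0.101, 0.3959]
eef_rot: [-180.0, 0.0, -146.0]
contact_force: [-0.5, 0.5, 0.0]
gripper_width: 0.0002
gripper_force: 0.0
R 0.2393269179757345 phi 65.98673752949888 yaw-(phi-180) -31.975573781219907 0.3958859983174358 j6 -79.61604377531548 t 26.4
scene 0.233 [378.  179.2] 0.0701 12.2
scene 0.07 [346.4 199.5] 0.1537 56.2
scene 0.233 [346.4 199.5] 0.0749 136.3
scene 0.07 [409.4 216.8] 0.1537 -34.5
scene 0.07 [322.3 247. ] 0.156 145.8
scene 0.07 [392.1 269.3] 0.1544 -124.8
side 0.233 [366.2 202.2] 0.0757 16.0
side 0.07 [300.4 247.6] 0.1541 144.4
side 0.07 [395.1 258.5] 0.1554 -33.8
side 0.07 [339.4 283.7] 0.1556 -124.4
the job is handed in; nothing more can be done
None
```

The job is handed in at 26.4 s with no result returned: I measure the jar about 1 mm off centre under the spout and the handle within about 1° of the pipe, with the arm clear and no bystander seen to move.

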